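Complete the sampling kit

TASK

Each sampling kit needs one culture tube, one marker and one pair of forceps; the tray already holds its tube. Put the missing marker and forceps into the two empty compartments, one in each (either way round), lying flat and lengthwise along the compartment, and leave the spare tube where it lies on the bench.

Things in the scene. Friction and masses are not known exactly. Their poses are not given: they have to be found in the camera images.
- tray: shallow grey tray, 186 x 215 mm, fixed. Origin: centre of underside; x across the compartments, y along them, z up. Floor 4 mm thick; walls 4 mm thick (rim 6), tops 15 mm above the bench. Three compartments 207 mm long along y: two empty, 70 mm wide, centred at x = -54 and x = +20 mm; a narrow one (30 mm) at x = +74 mm with a culture tube clipped fast in it, its top 24 mm above the bench
- forceps: slender steel forceps lying flat on the bench, 130 mm long (y), 12 mm wide (x), about 9 mm high, 25 g; origin at the centre of the underside. Grip at the middle, across the width
- marker: felt marker with white barrel and blue cap, lying on the bench, 131 mm long (y), 11 mm wide (x), about 11 mm high (13 at its clip), 16 g; does not roll. Origin at the centre of the underside. Grip at the middle, across the width
- spare_tube: spare cotton-plugged culture tube of the same type as the one in the tray, lying on the bench, 193 mm long (y), 20 mm thick; origin at the centre of the underside. Not needed: leave it alone
Mind the look-alikes: they are no part of the job. Leave any purple look-alike of the marker alone.

How it is judged:
By the outcome, as a careful person would: the job done as asked, in the order asked, and still so for the second after the job is handed in, with the robot touching nothing.
It also fails if it takes over 53 s, if anything falls off the work surface, if the arm or the gripper's body presses on something with over 40 N, if the wrist force passes 120 N, or if a joint passes its speed limit or range.

ROBOT

A 6-joint arm with a two-finger parallel gripper is mounted at the origin on a cart in front of the work surface, level with it; the furniture and walls round the work are solid. World frame = base frame: x ahead of the robot, y to its left, z up, the work surface at z = 0. Lengths are in m, angles in rad, forces in N, time in s.
With the tool pointing down it reaches from about 0.4 to 0.925 m from the base axis. Payload 12.5 kg.
Tool frame: the origin (TCP) lies at the very end of the fingers, on their centre line; the grasp point (between the pads) lies 19 mm behind it; z points along the fingers, y is the direction in which the jaws open and shut (so a half turn about z gives the same grasp; the last joint's range is limited). The gripper opens to 95 mm and grips with 3 to 60 N. Pads are 20 mm wide; open, the fingers measure 119 mm over their backs; the gripper's body (75 mm by 180 mm) begins 59 mm behind the grasp point.
Start: joints at [1.161, 0.491, 1.559, -0, 1.092, -0.106], TCP at [0.187, 0.596, 0.215] pointing down, gripper open.
Joint ranges: [-3.1, 3.1], [-0.84, 2.19], [0.05, 2.79], [-1.13, 4.28], [0.06, 2.93], [-2.69, 2.69]. Speed limits (rad/s): [2.22, 2.22, 2.79, 3.14, 3.14, 3.14].

INTERFACE

Orientations are given as a unit quaternion [x, y, z, w].
In Python, from rig import bot gives the robot as it stands. The module is installed in compiled form; this text tells all that it offers.
- The arm moves only by the tool servo_tool, never from a script. Its argument "increments" is one flat list of numbers, 5 for each row, row after row: the shift along the world's x, y, z in units of 30 mm (1.0 is 30 mm), then the turn about the world's z in units of 8 degrees (1.0 is 8 degrees), then the gripper command: -1 is shut, 1 is fully open, values between are in proportion. In form: [x, y, z, turn, jaw, x, y, z, turn, jaw, ...]. A call has 1 to 20 rows; each row shifts and turns the commanded pose from where the row before left it; what a row does not reach is not made up. A row lasts 1/10 s, in which the tool goes at most 50 mm and 8.59 degrees, less where a joint would pass 70% of its speed; a pose out of reach is approached as far as the arm can. A call is refused whole if a number of a shift passes 1 or a number of a turn 1, either way. A call with a gripper value outside its range is refused whole. The fingers move at their own pace and stop on an object; "newtons" is the grip in N (left out, the last holds). Time passes only in rows, so rows that do not move let the fingers close. It gives the time, the measured TCP pose, the force and the opening at its end, in the units of the state.
- bot.state(): the state, without advancing time (a new reading comes with each control period).
- bot.snapshot(name): name is "side" or "top"; returns a dict with "pixels" (480x640x3 uint8, red, green, blue), "fx", "fy", "cx", "cy" (pixels), "eye" and "rotation" of the camera in the world. Camera axes: x right, y down, z forward; pixel columns grow to the right and rows downward; lengths in m; the calibration is good to about 2 mm. A picture is of the moment at which its call begins. There is no depth.
- bot.sign_off(): hands the job in, once; it reports no verdict.
The state is a dict: "clock": time; "joint_pos": joint angles; "joint_vel": joint speeds; "tau": joint torques, N m; "eef_pos": TCP position; "orientation": TCP orientation; "wrist_force": force on the tool from outside, world axes, zero at the start; "ft_torque": the same for the moment, N m; "grip_width": opening from 0.0 (shut) to 1.0 (fully open).
Only numpy, scipy, OpenCV 4.12 (cv2) and the standard library are available. Lean on these libraries where they do the work, as an engineer would, in place of code of your own. Each camera call takes 0.05 s, during which the arm holds its last target.

## Working session

There is one attempt and no reset: what is moved stays moved. The work goes in short steps, Python scripts to look and compute and a tool call to move; the robot and the scene stay as the last step left them, time stands still between calls to the robot, and variables do not carry over. Pictures are saved under pics/ and viewed, and the job is handed in when it is done.

Besides the shell and the picture viewer there is one more tool, called after "Call:" in YAML: its name, and indented under it one key for each argument. servo_tool: Moves the arm, as the interface text tells. Its arguments: {"type":"object","properties":{"increments":{"type":"array","items":{"type":"number"}},"newtons":{"type":"number"}},"required":["increments"]}

```bash
mkdir -p pics; cat > h.py <<'E'
import numpy as np,cv2
from rig import bot
def snap(n,f):
    s=bot.snapshot(n); cv2.imwrite('pics/'+f,s['pixels'][:,:,::-1]); 
    import pickle; pickle.dump(s,open('pics/'+f+'.pkl','wb')); return s
def w(s,u,v,z=0.):
    d=np.array([(u-s['cx'])/s['fx'],(v-s['cy'])/s['fy'],1.]); d=np.array(s['rotation'])@d; e=np.array(s['eye'])
    return e+d*(z-e[2])/d[2]
def px(s,p):
    c=np.array(s['rotation']).T@(np.array(p)-s['eye']); return s['fx']*c[0]/c[2]+s['cx'],s['fy']*c[1]/c[2]+s['cy']
E
python3 - <<'E'
from h import *
for n in('top','side'):
    s=snap(n,n+'0.png'); print(s['eye'],s['rotation'],s['fx'],s['cx'],s['cy'])
print(bot.state())
E
```

```text
[0.40603246 0.08945346 0.88366482] [ 0.7127075  -0.69978332  0.04348309 -0.02146017] 494.00654362193325 319.3001885954772 238.2202018505778
[0.26344264 1.1294467  0.58458556] [-0.09476243  0.84492491 -0.52381603  0.05233304] 572.916648208809 311.0225319574418 231.2609447196246
{'clock': 0.1, 'joint_pos': array([ 1.16139211e+00,  4.91483807e-01,  1.55939324e+00,  5.67623579e-06,
        1.09167306e+00, -1.05588528e-01]), 'joint_vel': array([-0.00245961, -0.00169643, -0.00042282, -0.00014469,  0.00156155,
        0.00226162]), 'tau': array([ 2.83790527e-03, -6.13622904e+01, -2.58608240e+01,  6.94035343e-02,
        4.70248132e-02, -4.63121944e-05]), 'eef_pos': array([0.18686318, 0.59619185, 0.21412816]), 'orientation': array([ 1.51325560e-01,  9.88483862e-01, -4.62303339e-04, -1.24347888e-04]), 'wrist_force': array([ 0.07497567,  0.54994069, -0.78278992]), 'ft_torque': array([-0.01344283, -0.01297182, -0.02524713]), 'grip_width': 0.9993089665848427}
```

View pics/top0.png

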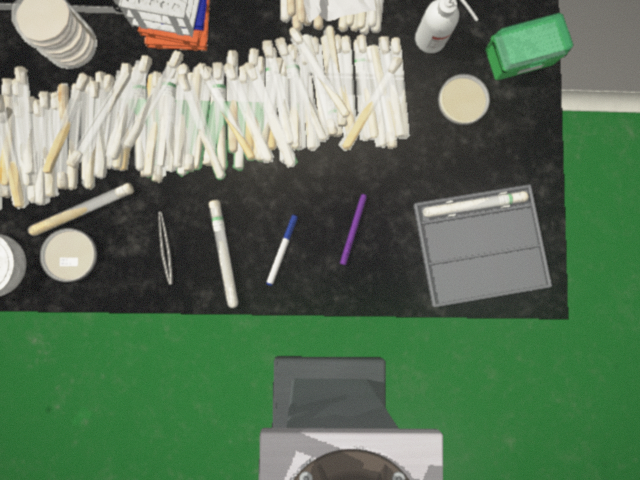

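View pics/side0.png

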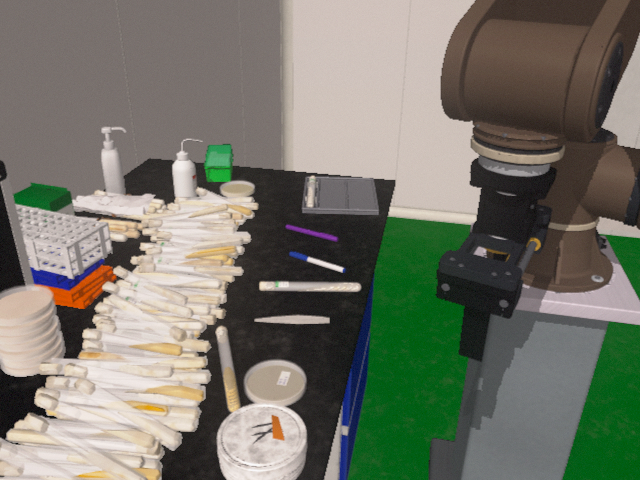

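```bash
cat >> h.py <<'E'
from scipy.spatial.transform import Rotation as R
_snap=snap
def snap(n,f):
    s=_snap(n,f); s['rotation']=R.from_quat(s['rotation']).as_matrix(); return s
def load(f):
    import pickle; s=pickle.load(open('pics/'+f+'.pkl','rb')); s['rotation']=R.from_quat(s['rotation']).as_matrix(); return s
E
python3 - <<'E'
from h import *
s=load('top0.png'); im=s['pixels'][:,:,::-1]
def crop(a,b,c,d,k): return cv2.resize(im[b:d,a:c],None,fx=k,fy=k,interpolation=cv2.INTER_CUBIC)
cv2.imwrite('pics/c1.png',crop(140,195,310,295,4.7)); cv2.imwrite('pics/c2.png',crop(405,175,565,315,4))
g=im.max(2).astype(np.uint8)
for n,(a,b,c,d),t,z in [('forceps',(145,205,185,292),75,.005),('marker',(255,208,305,290),85,.006),('tray',(405,178,560,312),75,.015)]:
    m=((g[b:d,a:c]>t)*255).astype(np.uint8); m=cv2.morphologyEx(m,cv2.MORPH_CLOSE,np.ones((7,7)))
    k,l,st,ce=cv2.connectedComponentsWithStats(m); i=1+np.argmax(st[1:,4]); 
    r=cv2.boxPoints(cv2.minAreaRect(np.argwhere(l==i)[:,::-1].astype(np.float32)))+[a,b]
    P=np.array([w(s,u,v,z)[:2] for u,v in r]); print(n,r.round(1).tolist(),P.round(4).tolist(),P.mean(0).round(4))
    e=[P[1]-P[0],P[2]-P[1]]; print([ (np.linalg.norm(q).round(4),np.degrees(np.arctan2(q[1],q[0])).round(1)) for q in e])
E
```

```text
forceps [[153.2, 212.0], [162.9, 210.4], [175.1, 283.3], [165.3, 284.9]] [[0.5282, 0.3588], [0.5315, 0.3418], [0.4027, 0.3148], [0.3996, 0.3315]] [0.4655 0.3367]
[(np.float64(0.0173), np.float64(-79.1)), (np.float64(0.1316), np.float64(-168.1))]
marker [[264.5, 283.0], [291.0, 213.5], [298.3, 216.3], [271.8, 285.8]] [[0.4059, 0.1582], [0.5307, 0.1142], [0.5259, 0.1011], [0.4012, 0.1452]] [0.4659 0.1297]
[(np.float64(0.1323), np.float64(-19.4)), (np.float64(0.014), np.float64(-109.8))]
tray [[412.1, 202.7], [533.3, 181.4], [551.8, 286.8], [430.6, 308.1]] [[0.5534, -0.102], [0.5973, -0.3229], [0.4078, -0.3519], [0.3669, -0.1346]] [ 0.4814 -0.2279]
[(np.float64(0.2253), np.float64(-78.8)), (np.float64(0.1917), np.float64(-171.3))]
```

View pics/c1.png

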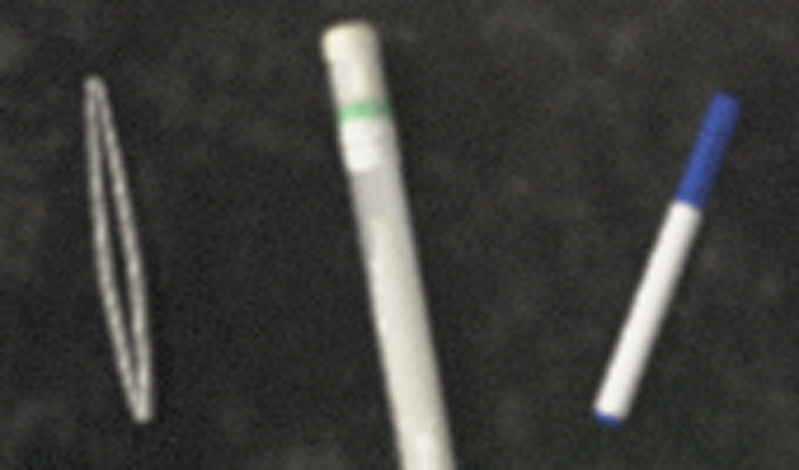

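View pics/c2.png

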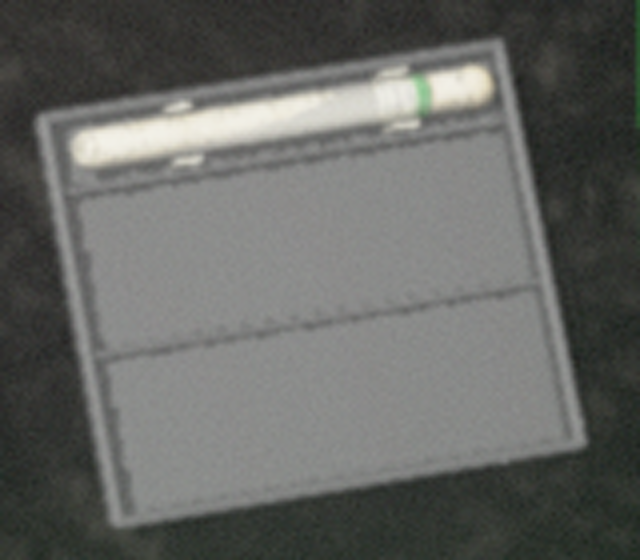

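```bash
python3 - <<'E'
from h import *
s=load('top0.png'); t=load('side0.png')
c=[(414.5,203.75),(530.75,185),(551.25,285.75),(433,306.75)]
P=np.array([w(s,u,v,.015)[:2] for u,v in c]); print(P.round(4), P.mean(0))
for i in range(4):
    q=P[(i+1)%4]-P[i]; print(np.linalg.norm(q).round(4),np.degrees(np.arctan2(q[1],q[0])).round(1))
ends={'f':[(95,75),(142,422),.005],'m':[(725,95),(608,420),.006]}
for k,(a,b,z) in ends.items():
    A,B=[w(s,140+u/4.7,195+v/4.7,z) for u,v in(a,b)]
    q=A-B; print(k,A,B,(A+B)/2,np.linalg.norm(q),np.degrees(np.arctan2(q[1],q[0])),'side px',px(t,A),px(t,B))
print([px(t,(*p,.015)) for p in P])
g=t['pixels'][:,:,::-1]
cv2.imwrite('pics/s1.png',cv2.resize(g[165:335,240:400],None,fx=3.5,fy=3.5,interpolation=cv2.INTER_CUBIC))
E
```

```text
[[ 0.5516 -0.1063]
 [ 0.5906 -0.3181]
 [ 0.4097 -0.3509]
 [ 0.3694 -0.1389]] [ 0.48031775 -0.22853374]
0.2153 -79.6
0.1839 -169.7
0.2158 100.8
0.1851 10.1
f [0.53033454 0.3464507  0.005     ] [0.40004041 0.32306172 0.005     ] [0.46518748 0.33475621 0.005     ] 0.13237675547827565 10.176727381849739 side px (np.float64(254.1747193661485), np.float64(318.5574627895751)) (np.float64(330.50643386743724), np.float64(320.98545925330643))
m [0.52763255 0.1082978  0.006     ] [0.40369901 0.14951433 0.006     ] [0.46566578 0.12890607 0.006     ] 0.13060751872545387 -18.39555711548506 side px (np.float64(289.67311509083146), np.float64(253.975678226282)) (np.float64(344.8402286749144), np.float64(270.66358065255133))
[(np.float64(301.96177406516045), np.float64(208.196838486893)), (np.float64(305.7693702618584), np.float64(176.2974801820054)), (np.float64(372.5103902193533), np.float64(177.87286303405097)), (np.float64(378.50835063680023), np.float64(210.20799845545295))]
```

View pics/s1.png

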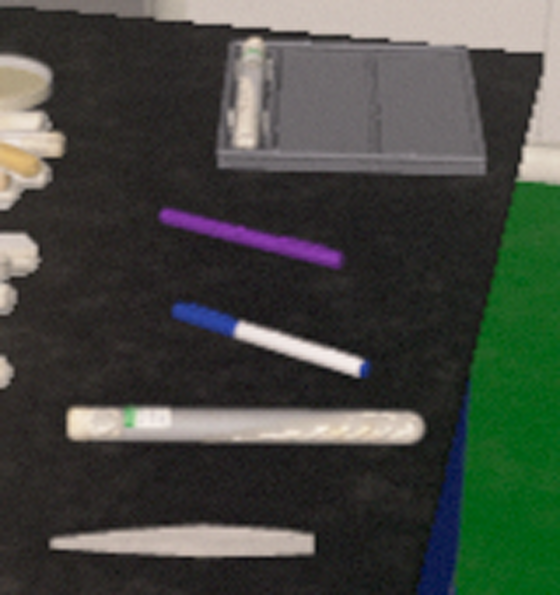

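Call:
servo_tool:
  increments: [0.5, -0.5, 0, 0.3, 0, 0.9, -0.85, 0, 0.35, 0, 0.9, -0.85, 0, 0.35, 0, 0.9, -0.85, -0.3, 0.35, 0, 0.9, -0.85, -0.4, 0.35, 0, 0.9, -0.85, -0.6, 0.35, 0, 0.9, -0.85, -0.6, 0.35, 0, 0.9, -0.85, -0.7, 0.35, 0, 0.9, -0.85, -0.7, 0.35, 0, 0.9, -0.85, -0.7, 0.35, 0, 0.67, -0.55, -0.3, 0, 0, 0, 0, 0, 0, 0, 0, 0, 0, 0, 0, 0, 0, 0, 0, 0]
  newtons: 15

```text
clock: 1.5
eef_pos: [0.4644, 0.3361, 0.086]
orientation: [-0.089, 0.996, 0.0, 0.0]
wrist_force: [0.5, 0.6, -1.2]
grip_width: 0.501
```

```bash
python3 - <<'E'
from h import *
s=snap('top','t1.png');t=snap('side','sd1.png')
cv2.imwrite('pics/t1c.png',np.hstack([cv2.resize(s['pixels'][180:320,90:250,::-1],(560,490)),]))
E
```

```text
(no output)
```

View pics/t1.png

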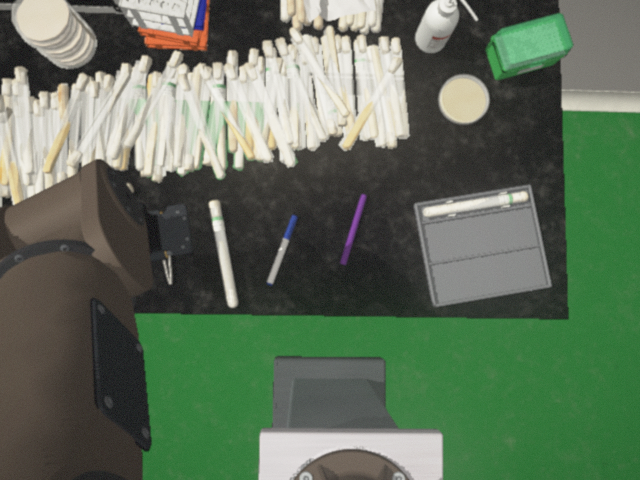

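View pics/sd1.png

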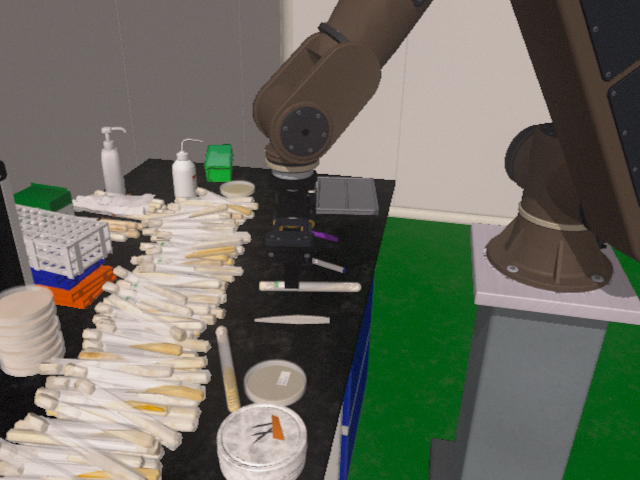

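Call:
servo_tool:
  increments: [0.02, -0.04, -0.7, 0, 0, 0, 0, -0.7, 0, 0, 0, 0, -0.6, 0, 0, 0, 0, -0.4, 0, 0, 0, 0, -0.2, 0, 0, 0, 0, -0.15, 0, 0, 0, 0, 0, 0, 0, 0, 0, 0, 0, -1, 0, 0, 0, 0, -1, 0, 0, 0, 0, -1, 0, 0, 0, 0, -1, 0, 0, 0, 0, -1, 0, 0, 0, 0, -1]

```text
clock: 2.9
eef_pos: [0.4657, 0.3342, 0.0033]
orientation: [-0.089, 0.996, 0.0, 0.0]
wrist_force: [-0.3, -0.8, 1.3]
grip_width: 0.127
```

Call:
servo_tool:
  increments: [0, 0, 0.3, 0, -1, 0, 0, 0.7, 0, -1, 0, 0, 0.9, 0, -1, 0, 0, 0.9, 0, -1, 0, -0.5, 0.4, -0.3, -1, 0, -0.9, 0, -0.6, -1, 0, -0.9, 0, -0.6, -1, 0, -0.9, 0, -0.6, -1, 0, -0.9, 0, -0.6, -1, 0, -0.9, 0, -0.6, -1, 0, -0.9, 0, -0.6, -1, 0, -0.9, 0, -0.6, -1, 0, -0.9, 0, -0.6, -1, 0, -0.9, 0, -0.6, -1, 0, -0.9, 0, -0.6, -1, 0, -0.9, 0, -0.6, -1, 0, -0.9, 0, -0.6, -1]

```text
clock: 4.6
eef_pos: [0.4647, -0.0065, 0.099]
orientation: [0.424, 0.906, -0.0, -0.0]
wrist_force: [0.7, -0.1, -0.9]
grip_width: 0.123
```

Call:
servo_tool:
  increments: [-0.15, -0.9, 0, -0.45, -1, -0.15, -0.9, 0, -0.45, -1, -0.15, -0.9, 0, -0.45, -1, -0.15, -0.9, 0, -0.45, -1, -0.15, -0.9, 0, -0.45, -1, -0.15, -0.9, 0, -0.45, -1, -0.15, -0.9, 0, -0.45, -1, -0.15, -0.9, -0.4, -0.45, -1, -0.1, -0.55, -0.6, -0.15, -1, 0, 0, -0.4, 0, -1, 0, 0, 0, 0, -1, 0, 0, 0, 0, -1]

```text
clock: 5.8
eef_pos: [0.4263, -0.2366, 0.0572]
orientation: [0.641, 0.767, 0.0, -0.001]
wrist_force: [0.0, -1.0, -0.1]
grip_width: 0.121
```

```bash
python3 - <<'E'
from h import *
s=snap('top','t2.png');t=snap('side','sd2.png')
a=cv2.resize(s['pixels'][170:320,380:580,::-1],None,fx=3,fy=3); b=cv2.resize(t['pixels'][120:280,230:430,::-1],None,fx=3,fy=3)
cv2.imwrite('pics/t2c.png',a);cv2.imwrite('pics/s2c.png',b)
E
```

```text
(no output)
```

View pics/t2c.png

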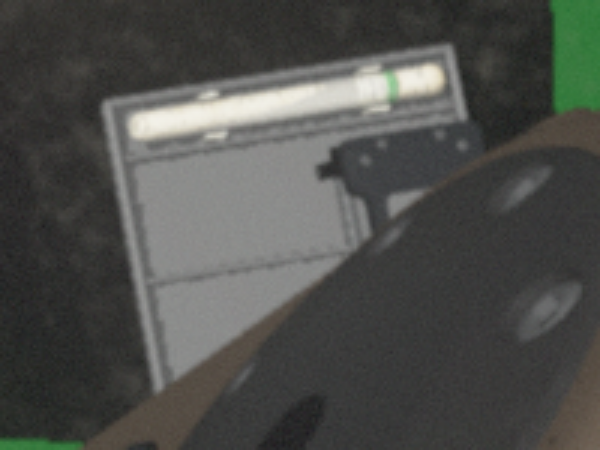

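View pics/s2c.png

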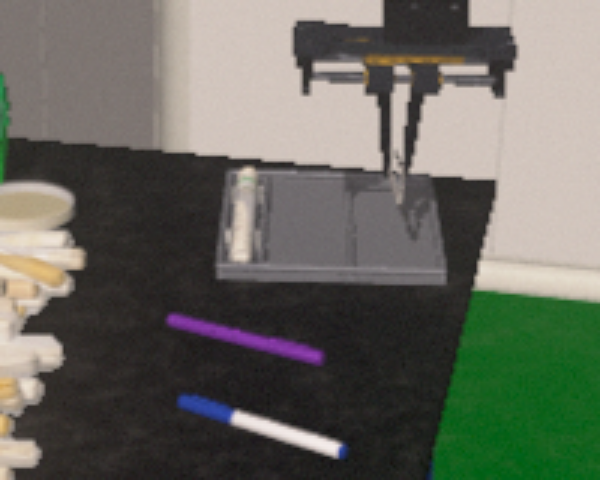

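Call:
servo_tool:
  increments: [0, -0.03, -0.5, 0, -1, 0, 0, -0.5, 0, -1, 0, 0, -0.3, 0, -1, 0, 0, -0.2, 0, -1, 0, 0, -0.13, 0, -1, 0, 0, 0, 0, -1, 0, 0, 0, 0, -1]

```text
clock: 6.6
eef_pos: [0.4268, -0.2383, 0.0086]
orientation: [0.641, 0.767, 0.0, 0.0]
wrist_force: [-0.5, -0.3, -1.1]
grip_width: 0.125
```

Call:
servo_tool:
  increments: [0, 0, -0.03, 0, -1, 0, 0, 0, 0, -1, 0, 0, 0, 0, -0.65, 0, 0, 0, 0, -0.5, 0, 0, 0, 0, -0.4, 0, 0, 0, 0, -0.4, 0, 0, 0, 0, -0.4, 0, 0, 0.3, 0, -0.4, 0, 0, 0.7, 0, -0.4, 0, 0, 0.9, 0, -0.4, 0, 0, 0.9, 0, -0.4, 0, 0, 0, 0, -0.4]

```text
clock: 7.8
eef_pos: [0.4277, -0.2389, 0.0947]
orientation: [0.641, 0.767, 0.0, 0.003]
wrist_force: [-0.1, 0.2, 0.2]
grip_width: 0.299
```

```bash
python3 - <<'E'
from h import *
t=snap('side','sd3.png')
b=cv2.resize(t['pixels'][120:280,230:430,::-1],None,fx=3,fy=3)
cv2.imwrite('pics/s3c.png',b)
E
```

```text
(no output)
```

View pics/s3c.png

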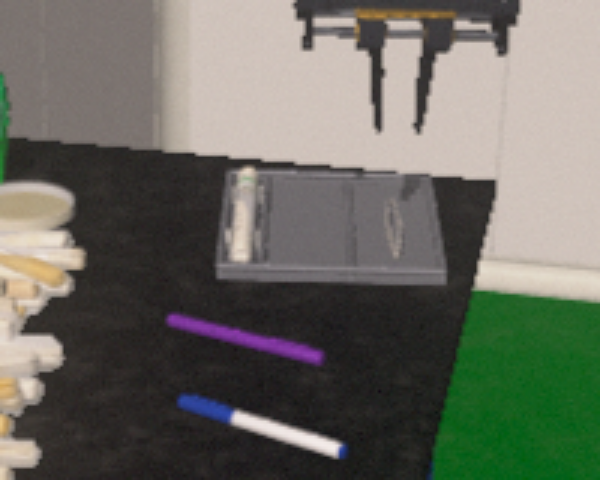

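Call:
servo_tool:
  increments: [0.09, 0.87, 0, 0.55, 0, 0.09, 0.87, 0, 0.55, 0, 0.09, 0.87, 0, 0.55, 0, 0.09, 0.87, 0, 0.55, 0, 0.09, 0.87, 0, 0.55, 0, 0.09, 0.87, 0, 0.55, 0, 0.09, 0.87, 0, 0.55, 0, 0.09, 0.87, 0, 0.55, 0, 0.09, 0.87, 0, 0.55, 0, 0.09, 0.87, 0, 0.55, 0, 0.09, 0.87, 0, 0.55, 0, 0.09, 0.87, 0, 0.55, 0, 0.09, 0.87, 0, 0.55, 0, 0.09, 0.87, 0, 0.53, 0, 0, 0, 0, 0, 0, 0, 0, 0, 0, 0, 0, 0, 0, 0, 0]

```text
clock: 9.55
eef_pos: [0.4641, 0.1265, 0.091]
orientation: [0.16, 0.987, -0.0, -0.0]
wrist_force: [-1.3, 0.2, -0.4]
grip_width: 0.501
```

```bash
python3 - <<'E'
from h import *
t=snap('side','sd4.png');s=snap('top','t4.png')
b=cv2.resize(t['pixels'][120:320,230:430,::-1],None,fx=2.9,fy=2.9)
cv2.imwrite('pics/s4c.png',b)
E
```

```text
(no output)
```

View pics/s4c.png

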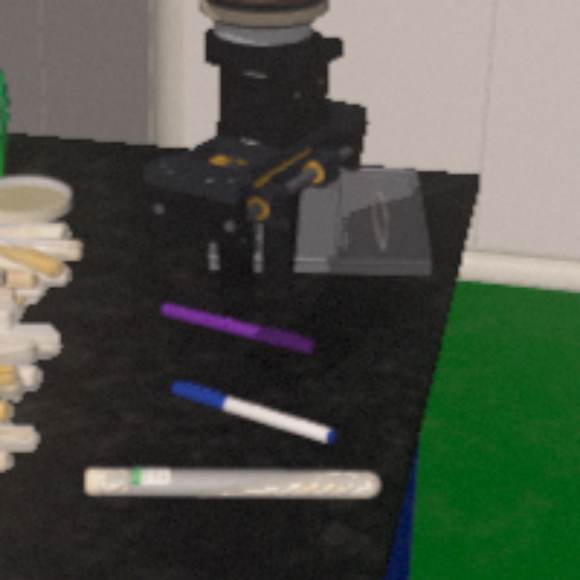

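View pics/t4.png

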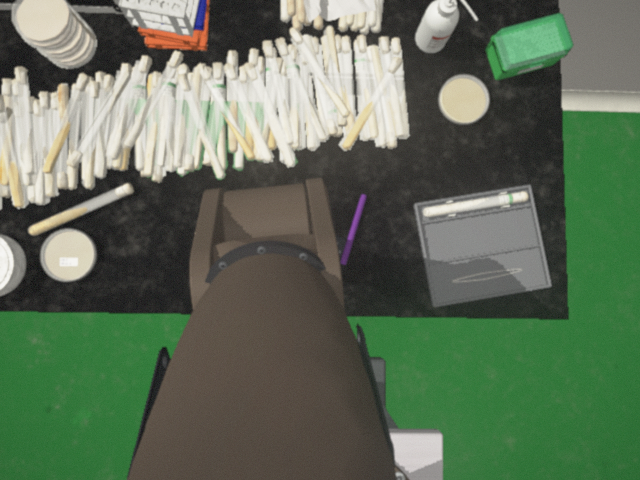

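Call:
servo_tool:
  increments: [0.05, 0.08, -0.7, 0, 0, 0, 0, -0.8, 0, 0, 0, 0, -0.7, 0, 0, 0, 0, -0.4, 0, 0, 0, 0, -0.2, 0, 0, 0, 0, -0.12, 0, 0, 0, 0, 0, 0, 0, 0, 0, 0, 0, -1, 0, 0, 0, 0, -1, 0, 0, 0, 0, -1, 0, 0, 0, 0, -1, 0, 0, 0, 0, -1, 0, 0, 0, 0, -1]

```text
clock: 10.95
eef_pos: [0.466, 0.1296, 0.0039]
orientation: [0.16, 0.987, 0.0, 0.0]
wrist_force: [-0.9, -0.0, 1.9]
grip_width: 0.117
```

Call:
servo_tool:
  increments: [0, 0, 0.3, 0, -1, 0, 0, 0.7, 0, -1, 0, 0, 0.9, 0, -1, 0, 0, 0.9, 0, -1, 0, 0, 0.4, 0, -1, 0.09, -0.91, 0, -0.59, -1, 0.09, -0.91, 0, -0.59, -1, 0.09, -0.91, 0, -0.59, -1, 0.09, -0.91, 0, -0.59, -1, 0.09, -0.91, 0, -0.59, -1, 0.09, -0.91, 0, -0.59, -1, 0.09, -0.91, 0, -0.59, -1, 0.09, -0.91, 0, -0.59, -1, 0.09, -0.91, 0, -0.59, -1, 0.09, -0.91, 0, -0.59, -1, 0.09, -0.91, 0, -0.59, -1, 0.07, -0.91, 0, -0.59, -1, 0.06, -0.91, 0, -0.59, -1, 0, 0, 0, 0, -1, 0, 0, 0, 0, -1]

```text
clock: 12.95
eef_pos: [0.4992, -0.2253, 0.1]
orientation: [0.641, 0.768, 0.0, -0.0]
wrist_force: [-0.9, 0.6, 0.6]
grip_width: 0.117
```

```bash
python3 - <<'E'
from h import *
t=snap('side','sd5.png')
b=cv2.resize(t['pixels'][100:300,230:430,::-1],None,fx=2.9,fy=2.9)
cv2.imwrite('pics/s5c.png',b)
E
```

```text
(no output)
```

View pics/s5c.png

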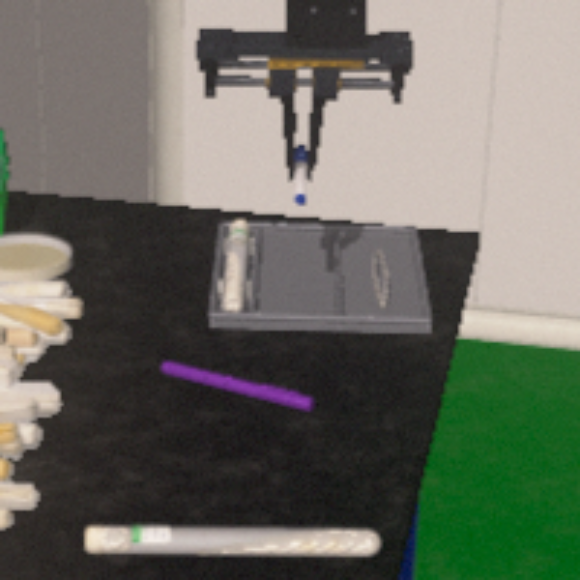

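Call:
servo_tool:
  increments: [0, 0, -0.7, 0, -1, 0, 0, -0.8, 0, -1, 0, 0, -0.7, 0, -1, 0, 0, -0.4, 0, -1, 0, 0, -0.3, 0, -1, 0, 0, -0.13, 0, -1, 0, 0, 0, 0, -1, 0, 0, 0, 0, -1]

```text
clock: 13.8
eef_pos: [0.4998, -0.2254, 0.0094]
orientation: [0.641, 0.768, 0.0, 0.0]
wrist_force: [0.4, -0.4, 0.3]
grip_width: 0.114
```

Release, rise, and move the arm clear of the top view.

Call:
servo_tool:
  increments: [0, 0, -0.05, 0, -1, 0, 0, 0, 0, -1, 0, 0, 0, 0, -0.65, 0, 0, 0, 0, -0.5, 0, 0, 0, 0, -0.4, 0, 0, 0, 0, -0.4, 0, 0, 0, 0, -0.4, 0, 0, 0.3, 0, -0.4, 0, 0, 0.7, 0, -0.4, 0, 0, 0.9, 0, -0.4, 0, 0, 0.9, 0, -0.4, 0, 0.5, 0.9, 0, -0.4, 0, 1, 0.5, 0, -0.4, 0, 1, 0, 0, -0.4, 0, 1, 0, 0, -0.4, 0, 1, 0, 0, -0.4, 0, 1, 0, 0, -0.4, 0, 1, 0, 0, -0.4, 0, 1, 0, 0, -0.4, 0, 0, 0, 0, -0.4]

```text
clock: 15.8
eef_pos: [0.4992, 0.0023, 0.134]
orientation: [0.64, 0.768, 0.0, 0.0]
wrist_force: [0.4, -0.8, 1.0]
grip_width: 0.299
```

```bash
python3 - <<'E'
from h import *
t=snap('side','sd6.png');s=snap('top','t6.png')
b=cv2.resize(t['pixels'][150:330,230:430,::-1],None,fx=3,fy=3)
cv2.imwrite('pics/s6c.png',b)
cv2.imwrite('pics/t6c.png',cv2.resize(s['pixels'][170:320,380:580,::-1],None,fx=3.5,fy=3.5))
E
```

```text
(no output)
```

View pics/t6c.png

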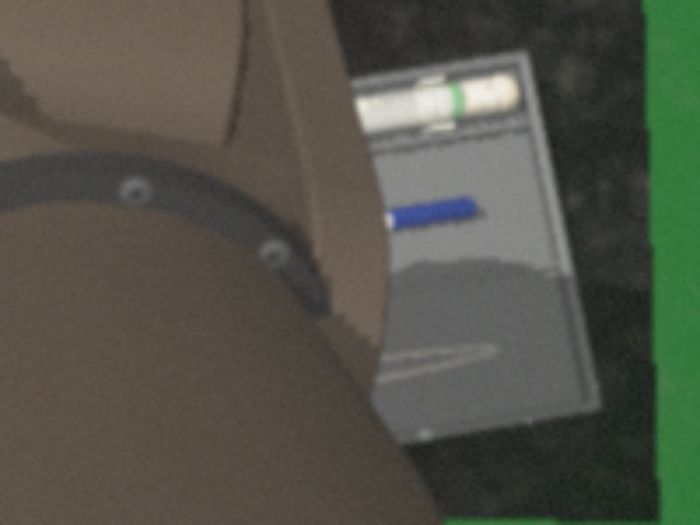

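View pics/s6c.png

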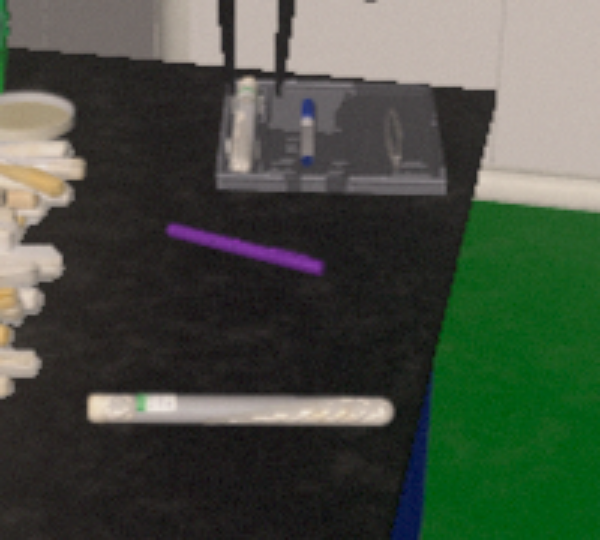

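Call:
servo_tool:
  increments: [0, 1, 0, 0, -0.4, 0, 1, 0, 0, -0.4, 0, 1, 0, 0, -0.4, 0, 1, 0, 0, -0.4, 0, 1, 0, 0, -0.4, 0, 1, 0, 0, -0.4, 0, 0, 0, 0, -0.4, 0, 0, 0, 0, -0.4, 0, 0, 0, 0, -0.4]

```text
clock: 16.8
eef_pos: [0.4997, 0.1785, 0.1334]
orientation: [0.641, 0.767, -0.0, 0.0]
wrist_force: [-0.1, -0.6, 0.2]
grip_width: 0.301
```

```bash
python3 - <<'E'
from h import *
s=snap('top','t7.png')
cv2.imwrite('pics/t7c.png',cv2.resize(s['pixels'][170:320,380:580,::-1],None,fx=3.5,fy=3.5))
E
```

```text
(no output)
```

View pics/t7c.png

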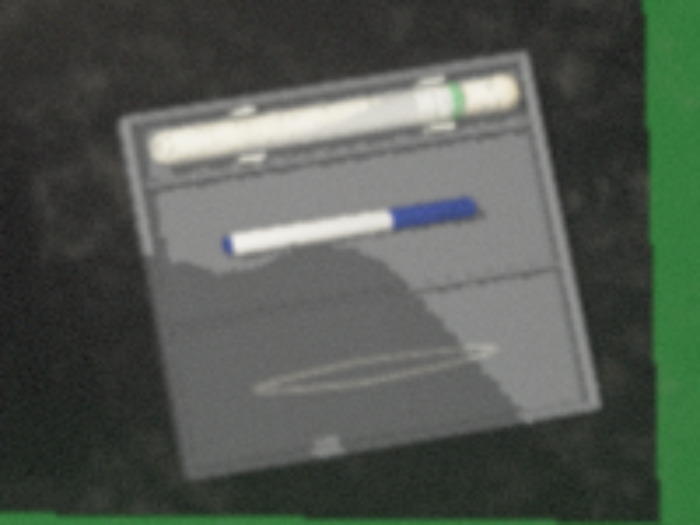

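The top view shows the marker (crop 230,243 to 475,207) and the forceps (255,390 to 495,350) centred and lengthwise, one in each compartment.

```bash
python3 -c "
from rig import bot
print(bot.sign_off())"
```

```text
the job is handed in; nothing more can be done
None
```

The kit is complete: the forceps lie in the tray's x = -54 mm compartment and the blue-capped marker in the x = +20 mm one. I handed the job in at about 17 s on the clock.

The last top and side pictures show both items lengthwise, near the middle of their compartments and clear of the walls. Both appear to lie flat. The side picture, taken after both items were placed, shows the spare tube and the purple look-alike where they were. When I handed in, the gripper was empty and about 130 mm above the bench, touching nothing. The wrist force readings I saw stayed within about 2 N, and no check failed or disagreed.

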